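# Show the tumbler's foot to the inspection camera before firing

### The job

Before firing, check that the foot of the tall clay tumbler is clean: lift it off the plywood ware board and tilt it 45 degrees so that its underside squarely faces the lens of the inspection camera, centred about 120 mm in front of it, and hold it still there for two seconds without touching the camera. Bring it level again in the air, then set it gently down, upright, on the free half of the pale kiln shelf beside the bowl (not touching it) and let go. Leave the low cup, the bowl, the bottle and the batten as they are.

Things in the scene. Friction and masses are not known exactly. Their poses are not given: they have to be found in the camera images.
- tumbler: tall straight-sided open tumbler of unfired grey clay, outside diameter 60 mm, height 120 mm, wall 4 mm, about 0.26 kg, loose, standing upright on the ware board. Origin: centre of its underside (the foot); z points from the foot to the mouth. It is round: its yaw means nothing.
- low_cup: low grey clay cup, 74 mm across the rim, 68 mm high, loose, standing upright on the same ware board about 130 mm from the tumbler (either end); origin: centre of its underside. To be left alone.
- ware_board: fixed plywood board 160 x 260 x 12 mm (its own x, y, z) lying on the table; origin: centre of its underside; its top is 12 mm above the table. The tumbler and the low cup stand towards its two y ends. Board and kiln shelf lie left and right of the robot's middle, either way round.
- kiln_shelf: fixed pale kiln shelf, a flat refractory slab 160 x 260 x 20 mm (its own x, y, z) lying on the table; origin: centre of its underside, z up; its top is 20 mm above the table. The bowl stands on the half with negative own y (about y = -65 mm); the other half (centre at own y = +65 mm) is free.
- bowl: low buff bowl, 96 mm across the rim, 50 mm high, loose, standing on one half of the kiln shelf; origin: centre of its underside. To be left alone.
- lens: inspection camera head, fixed on a short stand: round black head 84 mm across, white ring light around the dark lens, facing the robot's side and 45 degrees upward. Origin: centre of the lens's front, 100 mm above the table; z points out of the lens along its line of sight; y is level. The foot belongs 120 mm out along z, the tumbler's z pointing the same way as the lens's z.
- camera_stand: fixed stand of that camera: steel foot plate 100 x 130 x 12 mm reaching from the point below the lens away from the robot's side, with a post; origin: on the table straight below the lens; its -x is the level direction in which the camera faces.
- bottle: white plastic bottle with cap, 58 mm across, 165 mm high, standing on the table beyond the left slab; origin: centre of its underside. To be left alone.
- batten: flat wooden batten 200 x 35 x 10 mm (its own x, y, z), lying flat on the table between the ware board and the kiln shelf; origin: centre of its underside. To be left alone.

How it is judged:
By the outcome, as a careful person would: the job done as asked, in the order asked, and still so for the second after the job is handed in, with the robot touching nothing.
It also fails if it takes over 54 s, if anything falls off the work surface, if the arm or the gripper's body presses on something with over 40 N, if the wrist force passes 120 N, or if a joint passes its speed limit or range.

### The arm

A 7-joint arm with a two-finger parallel gripper is mounted at the origin on the work surface. World frame = base frame: x ahead of the robot, y to its left, z up, the work surface at z = 0. Lengths are in mm, angles in rad, forces in N, time in s.
With the tool pointing down it reaches from about 400 to 875 mm from the base axis. Payload 19.3 kg.
Tool frame: the origin (TCP) lies on the centre line of the jaws, within the pads' length; the fingertips stand 17 mm ahead of it and the grasp point (between the pads) lies 2 mm behind it; z points along the fingers, y is the line along which they close (so a half turn about z gives the same grasp; the last joint's range is limited). The gripper opens to 85 mm and grips with 20 to 120 N. Pads are 22 mm wide; open, the fingers measure 114 mm over their backs; the gripper's body (76 mm by 85 mm) begins 54 mm behind the grasp point. The pads swing forward as they close: fully open they stand 13 mm farther back than shut.
Start: joints at [1.155, 0.521, -0.036, 1.599, 0.021, 1.021, -0.113], TCP at [211.815, -588.005, 248.291] pointing down, gripper open.
Joint ranges: [-2.91, 2.91], [-0.3, 2.13], [-1.5, 1.42], [0.17, 2.43], [-1.26, 4.41], [0.16, 1.93], [-2.52, 2.52]. Speed limits (rad/s): [1.89, 1.89, 2.39, 2.39, 3.01, 3.01, 3.01].

### API

Orientations are given as a rotation vector (axis times angle).
In Python, from station import * gives the robot as it stands.
- The arm moves only by the shell command python3 -m handwheel 'ROWS' [FORCE]. ROWS is JSON, one flat list of numbers, 7 for each row, row after row: the shift along the tool's x, y, z in cm, then the turn, a rotation vector about the tool's x, y, z in degrees, then the closure, from 0 (fully open) to 1 (shut). In form: [tx, ty, tz, wx, wy, wz, claw, tx, ty, tz, wx, wy, wz, claw, ...]. A call has 1 to 20 rows; each row is the pose to reach, as a shift and turn from the pose commanded when the call began, along the tool's axes at that moment; what a row does not reach only later rows make up. A row lasts 1/12 s, in which the tool goes at most 41.7 mm and 7.16 degrees, less where a joint would pass 70% of its speed; a pose out of reach is approached as far as the arm can. A call with a gripper value outside its range is refused whole. The fingers move at their own pace and stop on an object; FORCE is the grip in N (left out, the last holds). Time passes only in rows, so rows that repeat a pose let the fingers close. It gives the time, the measured TCP pose, the force, the opening and the grip force at its end, in the units of the state.
- get_state(): the state, without advancing time (a new reading comes with each control period).
- capture(name): name is "side" or "top" or "wrist"; returns a dict with "img" (384x512x3 uint8, red, green, blue), "fovy" (degrees; the focal length in pixels is half the picture's height over the tangent of half this angle, whatever the lens; pixels are square), "cx", "cy" (the principal point, pixels), "pose" (4x4, takes a point from camera to world coordinates); the wrist camera has in their place "hand_eye" (4x4, takes a point from camera to tool coordinates, whose origin is the TCP and whose axes are the flange's). Camera axes: x right, y up, looking along -z (the intrinsics and any distortion apply to the point x, -y, -z); pixel columns grow to the right and rows downward; lengths in mm; the calibration is good to about 2 mm. A picture is of the moment at which its call begins: read the wrist's pose just before it. There is no depth.
- sign_off(): hands the job in; it is judged then, once.
Trained networks look in the newest picture that a camera, given by its name, has taken for a name from the list of things; names that differ only in an ending like _2 or _b are one class to them, and where a whole thing is asked for, a point or a joint stands for the part that bears it (a point fixed in the world has none). Each returns a list of dicts, best first, with "confidence" (0 to 1); they miss things now and then, are a little off and sometimes report something else, mostly with a low value. They report only what shows in the picture. A call takes as long as a camera call.
- find_in(camera, query): "location" ([x, y, z] in mm, in world coordinates, good to about 4 mm: the middle of the surface that is visible of it).
- regions_of(camera, query): "pixels" (384x512 bool, what is visible of it).
- place_of(camera, query): "location" ([x, y, z] in mm, in world coordinates, good to about 4 mm: a listed point, or the origin of a listed thing).
The state is a dict: "t": time; "qpos": joint angles; "joint_vel": joint speeds; "tau": joint torques, N m; "position": TCP position; "tcp_rot": TCP orientation; "contact_force": force on the tool from outside, world axes, zero at the start; "moment": the same for the moment, N m; "width": finger opening in mm; "grasp_force": force on a finger pad.
Only numpy, scipy, OpenCV 4.12 (cv2) and the standard library are available. Lean on these libraries where they do the work, as an engineer would, in place of code of your own. Each camera call takes 0.05 s, during which the arm holds its last target. There are 200 camera calls.

## Working session

There is one attempt and no reset: what is moved stays moved. The work goes in short steps, Python scripts to look and compute and a shell command to move; the robot and the scene stay as the last step left them, time stands still between calls to the robot, and variables do not carry over. Pictures are saved under pics/ and viewed, at most 10 in all, crops included, and the job is handed in when it is done.

```bash
mkdir -p pics; ls; cat > h.py <<'E'
from station import *
import numpy as np, cv2
from scipy.spatial.transform import Rotation as R
np.set_printoptions(precision=1,suppress=True)
E
python3 - <<'E'
from h import *
s=get_state(); print(s['t'],s['position'],s['tcp_rot'],R.from_rotvec(s['tcp_rot']).as_matrix(),s['width'])
for c in ['side','top']:
    d=capture(c); cv2.imwrite(f'pics/{c}0.png',d['img'][:,:,::-1]); print(c,d['fovy'],d['cx'],d['cy'],d['pose'],[k for k in d])
    for q in ['tumbler','low_cup','ware_board','kiln_shelf','bowl','lens','camera_stand','bottle','batten']:
        print(q,[(np.array(r['location']),round(r['confidence'],2)) for r in place_of(c,q)[:2]])
print(get_state()['t'])
E
```

```text
pics
0.0 [ 211.7 -587.7  247.7] [-3.1 -0.5  0. ] [[ 0.9  0.3 -0. ]
 [ 0.3 -0.9  0. ]
 [-0.  -0.  -1. ]] 85.29907130900811
side 47.362625453913545 255.49047415964267 201.218183657452 [[ -0.8   0.3  -0.5  96.9]
 [ -0.6  -0.5   0.7 696.8]
 [  0.    0.8   0.6 707.1]
 [  0.    0.    0.    1. ]] ['img', 'fovy', 'cx', 'cy', 'pose']
tumbler [(array([490.8, 339.1,  10.3]), 0.64)]
low_cup [(array([478.3, 207. ,  12.1]), 0.7)]
ware_board [(array([477.6, 265.7,  -2. ]), 0.97)]
kiln_shelf [(array([ 476.8, -283.7,   -0.8]), 0.59)]
bowl [(array([ 490.4, -353.2,   21. ]), 0.71)]
lens [(array([685.6,  38. , 102.3]), 0.58)]
camera_stand [(array([684.1,  38.1,   3.7]), 0.98)]
bottle [(array([665.9, 279.1,   2.2]), 0.59)]
batten [(array([443.9,  13.6,   2.9]), 0.93)]
top 43.94207116150802 256.22268155116365 200.17279196683953 [[  -0.     1.    -0.1  397.3]
 [  -1.    -0.    -0.    -6.2]
 [  -0.     0.1    1.  1253.4]
 [   0.     0.     0.     1. ]] ['img', 'fovy', 'cx', 'cy', 'pose']
tumbler [(array([492.4, 340.3,  17. ]), 0.84)]
low_cup [(array([468.7, 206.6,  13.6]), 0.76)]
ware_board [(array([476.8, 268.2,  -3.1]), 0.73)]
kiln_shelf []
bowl [(array([ 486.1, -353.1,   20.9]), 0.72), (array([474.6, 204.8,  12.2]), 0.38)]
lens [(array([683.8,  32.6, 100.9]), 0.86)]
camera_stand [(array([688.8,  38. ,  -0.9]), 0.96), (array([ 476.3, -285.5,    3.7]), 0.42)]
bottle [(array([668.9, 280.5,   0.3]), 0.57)]
batten [(array([446.1,  13.9,   0.1]), 0.93)]
1.0
```

View pics/top0.png

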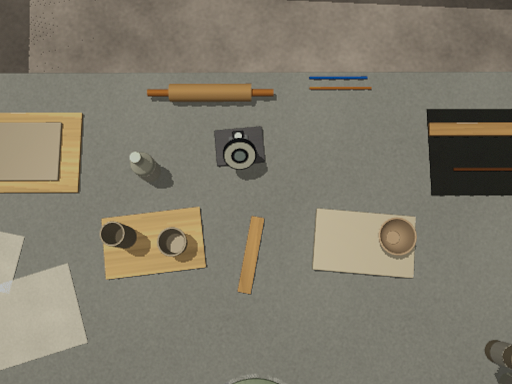

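View pics/side0.png

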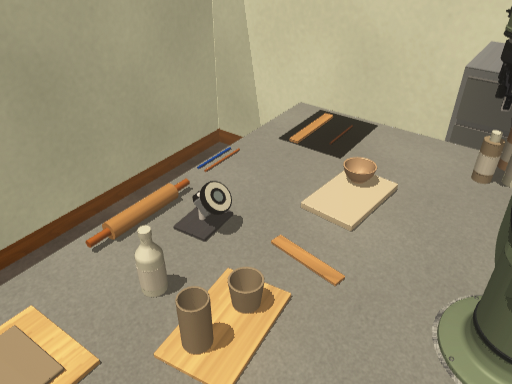

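Top view: tumbler at (118,236), low cup (173,242), bottle (143,165), lens (240,154) on its plate, batten (251,255), shelf (314–416, 210–276) with the bowl at (397,237). The side view agrees. The tool should lean outward at the grasp, so that tilting the mouth toward the robot stays within reach.

```bash
cat >> h.py <<'E'
def ray(c,uv,z):
    f=192/np.tan(np.radians(c['fovy']/2)); uv=np.atleast_2d(uv)
    d=np.c_[(uv[:,0]-c['cx'])/f,-(uv[:,1]-c['cy'])/f,-np.ones(len(uv))]@c['pose'][:3,:3].T
    o=c['pose'][:3,3]; return o+d*((z-o[2])/d[:,2])[:,None]
def rot(phi,th):  # heading, outward lean (deg)
    p,t=np.radians([phi,th]); z=np.array([-np.sin(t)*np.cos(p),-np.sin(t)*np.sin(p),-np.cos(t)])
    y=np.array([np.sin(p),-np.cos(p),0]); return np.c_[np.cross(y,z),y,z]
def go(pos,Rm,label=''):
    s=get_state(); R0=R.from_rotvec(s['tcp_rot']).as_matrix()
    print(label,np.array(pos),'-> cm',np.round(R0.T@(np.array(pos)-s['position'])/10,2),'deg',np.degrees(R.from_matrix(R0.T@Rm).as_rotvec()).round(2))
E
python3 - <<'E'
from h import *
C={c:capture(c) for c in ['top','side']}
for q,z in [('camera_stand',12),('kiln_shelf',20),('ware_board',12),('tumbler',132)]:
  for c in C:
    r=regions_of(c,q)
    if not r: print(q,c,'none'); continue
    v,u=np.nonzero(r[0]['pixels']); P=ray(C[c],np.c_[u,v],z)[:,:2].astype(np.float32)
    print(q,c,r[0]['confidence'],len(u),[np.round(x,1) for x in cv2.minAreaRect(P)])
for c in C:
  for q in ['tumbler','lens','kiln_shelf','low_cup','bowl']: print(c,q,[(np.array(r['location']),round(r['confidence'],2)) for r in place_of(c,q)[:1]])
go([520,-150,330],rot(0,0),'A'); go([491.5-50*.766,340-50*.643,330],rot(40,0),'B')
E
```

```text
camera_stand top 0.81 1861 [array([724.5,  39.9]), array([115.6, 130.3]), np.float64(5.3)]
camera_stand side 0.67 2108 [array([748.6,   1.2]), array([131.6, 263.7]), np.float64(22.2)]
kiln_shelf top 0.64 1110 [array([441.2,   8.7]), array([ 39.3, 199.3]), np.float64(79.6)]
kiln_shelf side 0.65 3176 [array([ 468.8, -268.2]), array([282.4, 169.3]), np.float64(85.5)]
ware_board top 0.92 4644 [array([473.6, 263.3]), array([162.9, 260.5]), np.float64(6.5)]
ware_board side 0.72 6283 [array([472.7, 270.8]), array([163.8, 264.4]), np.float64(7.0)]
tumbler top 0.65 798 [array([485.4, 321. ]), array([88.6, 59.3]), np.float64(80.5)]
tumbler side 0.66 2017 [array([459. , 368.3]), array([ 57.2, 141.1]), np.float64(44.3)]
top tumbler [(array([489.2, 340.1,  12.1]), 0.83)]
top lens [(array([680.5,  34.8, 101.1]), 0.85)]
top kiln_shelf [(array([ 474.9, -284.8,    1.1]), 0.61)]
top low_cup [(array([472.9, 209.2,  12.9]), 0.98)]
top bowl [(array([ 485.1, -356.4,   22.9]), 0.72)]
side tumbler [(array([488.8, 334.8,  15.6]), 0.68)]
side lens [(array([681.7,  38.5, 106.2]), 0.94)]
side kiln_shelf [(array([ 478.2, -286. ,   -1.6]), 0.9)]
side low_cup [(array([477. , 208. ,  14.3]), 0.75)]
side bowl [(array([ 485.9, -352.9,   21.1]), 0.55)]
A [ 520 -150  330] -> cm [ 43.8 -30.8  -8.2] deg [-0.  -0.  19.8]
B [453.2 307.9 330. ] -> cm [ 53.1 -76.1  -8.2] deg [ -0.   -0.  -20.2]
```

```bash
python3 -m handwheel '[43.8,-30.8,-8.2,0,0,19.8,0,43.8,-30.8,-8.2,0,0,19.8,0,43.8,-30.8,-8.2,0,0,19.8,0,43.8,-30.8,-8.2,0,0,19.8,0,43.8,-30.8,-8.2,0,0,19.8,0,43.8,-30.8,-8.2,0,0,19.8,0,43.8,-30.8,-8.2,0,0,19.8,0,43.8,-30.8,-8.2,0,0,19.8,0,43.8,-30.8,-8.2,0,0,19.8,0,43.8,-30.8,-8.2,0,0,19.8,0,43.8,-30.8,-8.2,0,0,19.8,0,43.8,-30.8,-8.2,0,0,19.8,0,43.8,-30.8,-8.2,0,0,19.8,0,43.8,-30.8,-8.2,0,0,19.8,0,43.8,-30.8,-8.2,0,0,19.8,0,43.8,-30.8,-8.2,0,0,19.8,0]'
python3 - <<'E'
from h import *
s=get_state(); print(s['t'],np.round(s['qpos'],2))
im=cv2.imread('pics/top0.png')[115:180,200:280]
cv2.imwrite('pics/crop.png',cv2.resize(im,None,fx=7,fy=7,interpolation=cv2.INTER_CUBIC))
p=np.array([490.3,338.5,0]); 
Rm=rot(40,30); d=Rm[:,2]; T=p+[0,0,102]+2*d
go(T-d*130,Rm,'pre'); 
E
```

```text
t: 3.33
position: [519.3, -150.0, 330.2]
tcp_rot: [3.141, 0.001, -0.001]
contact_force: [0.5, -0.9, -0.7]
width: 85.8
grasp_force: 0.0
3.3333 [ 0.3  0.3 -0.1  1.7  0.1  1.1 -1.4]
pre [539.3 379.6 212.9] -> cm [  2.  -53.   11.7] deg [-10.4 -28.7 -39. ]
```

View pics/crop.png

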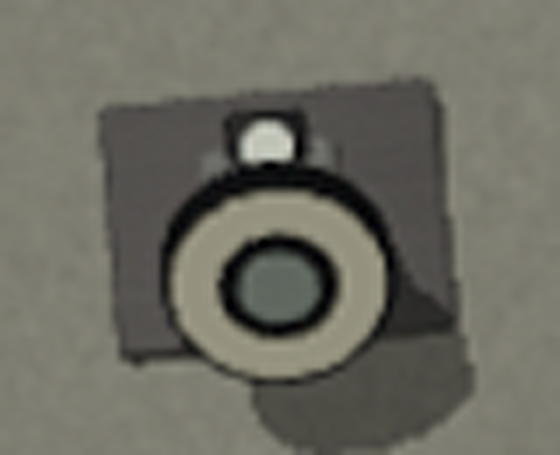

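Plate edges in the crop run (102,108)→(435,80) and (122,360)→(458,330), so the stand is yawed about +5°. Next, the pre-grasp pose.

```bash
python3 -m handwheel '[2,-53,11.7,-10.4,-28.7,-39,0,2,-53,11.7,-10.4,-28.7,-39,0,2,-53,11.7,-10.4,-28.7,-39,0,2,-53,11.7,-10.4,-28.7,-39,0,2,-53,11.7,-10.4,-28.7,-39,0,2,-53,11.7,-10.4,-28.7,-39,0,2,-53,11.7,-10.4,-28.7,-39,0,2,-53,11.7,-10.4,-28.7,-39,0,2,-53,11.7,-10.4,-28.7,-39,0,2,-53,11.7,-10.4,-28.7,-39,0,2,-53,11.7,-10.4,-28.7,-39,0,2,-53,11.7,-10.4,-28.7,-39,0,2,-53,11.7,-10.4,-28.7,-39,0,2,-53,11.7,-10.4,-28.7,-39,0,2,-53,11.7,-10.4,-28.7,-39,0,2,-53,11.7,-10.4,-28.7,-39,0,2,-53,11.7,-10.4,-28.7,-39,0,2,-53,11.7,-10.4,-28.7,-39,0]'
python3 - <<'E'
from h import *
s=get_state(); print(s['t'],np.round(s['qpos'],2),s['position'])
c=capture('top')
P=ray(c,np.array([[102,108],[435,80],[122,360],[458,330]])/7-0.43+[200,115],12)[:,:2]; print(P)
for a,b in [(0,1),(2,3)]:
    e=P[a]-P[b]; print('y-axis yaw',np.degrees(np.arctan2(-e[0],e[1])))
for a,b in [(0,2),(1,3)]:
    e=P[a]-P[b]; print('x-axis yaw',np.degrees(np.arctan2(e[1],e[0])))
s=get_state(); w=capture('wrist'); cv2.imwrite('pics/w1.png',w['img'][:,:,::-1])
print(w['hand_eye'],w['fovy'])
for q in ['tumbler']: print([(np.array(r['location']),round(r['confidence'],2)) for n in ['wrist','top'] for r in place_of(n,q)[:1]])
Rm=rot(40,30); d=Rm[:,2]; T=np.array([490.3,338.5,102])+2*d
go(T,Rm,'grasp')
E
```

```text
t: 4.83
position: [540.4, 378.5, 214.0]
tcp_rot: [2.705, 0.979, -0.722]
contact_force: [-0.2, -0.1, -0.2]
width: 85.4
grasp_force: 0.0
4.8333 [-0.5  0.9 -0.3  1.   0.2  1.8 -1.7] [540.4 378.5 214. ]
[[776.6 108.1]
 [787.4 -20.3]
 [677.2  99.5]
 [688.6 -28.6]]
y-axis yaw 4.806811223994423
y-axis yaw 5.058586113233716
x-axis yaw 4.994503583330299
x-axis yaw 4.833367688587677
[[  -0.     1.     0.3   78.5]
 [   1.     0.    -0.     0.4]
 [  -0.     0.3   -1.  -125.1]
 [   0.     0.     0.     1. ]] 64.30321303757691
[(array([490.7, 340.1,   8.7]), 0.57), (array([488.6, 337. ,  15.9]), 0.55)]
grasp [489.5 337.9 100.3] -> cm [-0.  -0.  13.1] deg [-0.1 -0.1 -0.1]
```

View pics/w1.png

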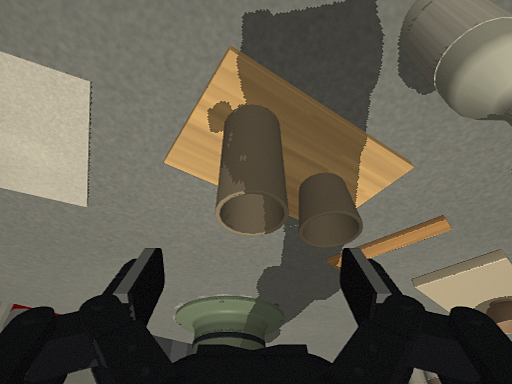

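Wrist view: the tumbler mouth at (252,213) is centred between the fingers (columns 155 and 350), with the cup clear to the right. Now descending along the tool axis.

```bash
python3 -m handwheel '[0,0,3,0,0,0,0,0,0,6,0,0,0,0,0,0,8.5,0,0,0,0,0,0,10.5,0,0,0,0,0,0,12,0,0,0,0,0,0,13,0,0,0,0,0,0,13.1,0,0,0,0,0,0,13.1,0,0,0,0]'
python3 - <<'E'
from h import *
s=get_state(); print(s['t'],np.round(s['qpos'],2))
Rm=rot(40,30); d=Rm[:,2]; T=np.array([490.3,338.5,102])+2*d
go(T,Rm,'grasp')
E
```

```text
t: 5.7
position: [489.5, 338.3, 100.1]
tcp_rot: [2.703, 0.982, -0.722]
contact_force: [0.3, -0.2, 0.3]
width: 85.1
grasp_force: 0.0
5.7 [-0.5  0.9 -0.4  1.3  0.2  1.4 -1.8]
grasp [489.5 337.9 100.3] -> cm [-0.  0. -0.] deg [-0.1 -0.1 -0.1]
```

```bash
python3 -m handwheel '[0,0,0,0,0,0,0.15,0,0,0,0,0,0,0.2,0,0,0,0,0,0,0.25,0,0,0,0,0,0,0.3,0,0,0,0,0,0,0.35,0,0,0,0,0,0,0.4,0,0,0,0,0,0,0.45,0,0,0,0,0,0,0.5,0,0,0,0,0,0,0.5,0,0,0,0,0,0,0.5,0,0,0,0,0,0,0.5,0,0,0,0,0,0,0.5]' 40
python3 - <<'E'
from h import *
s=get_state(); print(s['position'],s['contact_force'])
R0=R.from_rotvec(s['tcp_rot']).as_matrix(); print('lift 60 up, tool axes cm',R0.T@[0,0,6])
E
```

```text
t: 6.7
position: [489.8, 338.6, 100.6]
tcp_rot: [2.704, 0.982, -0.721]
contact_force: [2.7, -0.1, 6.6]
width: 59.8
grasp_force: 41.6
[489.8 338.6 100.6] [ 2.7 -0.1  6.6]
lift 60 up, tool axes cm [-3.  -0.  -5.2]
```

```bash
python3 -m handwheel '[-0.1,0,-0.17,0,0,0,0.5,-0.3,0,-0.52,0,0,0,0.5,-0.75,0,-1.3,0,0,0,0.5,-1.5,0,-2.6,0,0,0,0.5,-2.5,0,-4.33,0,0,0,0.5,-3.5,0,-6.06,0,0,0,0.5,-4.5,0,-7.8,0,0,0,0.5,-5.5,0,-9.53,0,0,0,0.5,-6.5,0,-11.26,0,0,0,0.5,-7.25,0,-12.56,0,0,0,0.5,-7.5,0,-13,0,0,0,0.5,-7.5,0,-13,0,0,0,0.5,-7.5,0,-13,0,0,0,0.5]'
python3 - <<'E'
from h import *
s=get_state(); print(s['t'],np.round(s['qpos'],2),s['contact_force'])
s=get_state(); w=capture('wrist'); cv2.imwrite('pics/w2.png',w['img'][:,:,::-1])
S=capture('side'); 
v,u=np.nonzero(regions_of('side','tumbler')[0]['pixels']); print(u.min(),u.max(),v.min(),v.max())
cv2.imwrite('pics/s2.png',cv2.resize(S['img'][max(v.min()-70,0):v.max()+70,max(u.min()-80,0):u.max()+80,::-1],None,fx=2.5,fy=2.5))
ph=4.9; h=np.array([np.cos(np.radians(ph)),np.sin(np.radians(ph)),0]); lz=(np.array([0,0,1])-h)/2**.5
L=np.array([683,36,100]); G=L+210*lz
Rm=rot(ph,-15); go(G+2*Rm[:,2],Rm,'insp')
Rm2=rot(ph,30); go(G+[-40,0,70]+2*Rm2[:,2],Rm2,'preinsp level')
E
```

```text
t: 7.78
position: [489.1, 338.1, 249.8]
tcp_rot: [2.703, 0.982, -0.722]
contact_force: [-0.1, 0.5, -3.8]
width: 60.0
grasp_force: 43.8
7.7833 [-0.5  0.8 -0.4  1.2  0.2  1.7 -1.8] [-0.1  0.5 -3.8]
168 207 221 298
insp [535.6  23.4 246.6] -> cm [-14.3  27.1   8.5] deg [ 4.7 43.6 35.6]
preinsp level [494.1  23.2 316.8] -> cm [-20.6  24.4   4. ] deg [17.5  0.  30.4]
```

View pics/s2.png

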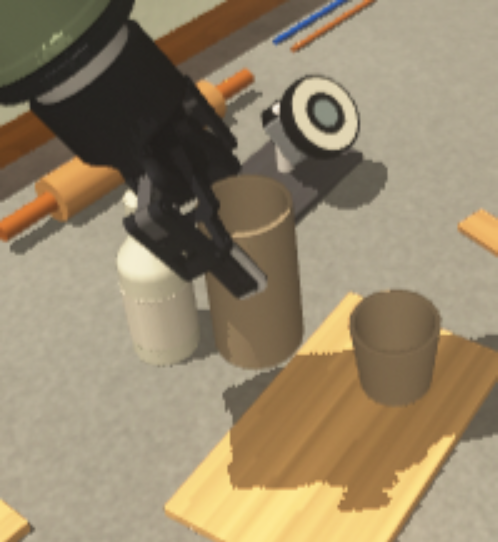

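The tumbler is held upright, clear of the board, with cup and bottle undisturbed. Carrying it level to the pre-inspection point.

```bash
python3 -m handwheel '[-1,1.2,0.2,0.9,0,1.5,0.5,-3,3.6,0.6,2.6,0,4.5,0.5,-5,6,1,4.3,0,7.5,0.5,-7,8.4,1.4,6,0,10.5,0.5,-9,10.8,1.8,7.7,0,13.3,0.5,-11,13.1,2.2,9.4,0,16.2,0.5,-13,15.5,2.6,11.1,0,19.2,0.5,-15,17.9,3,12.8,0,22.1,0.5,-17,20.3,3.4,14.5,0,25.1,0.5,-19,22.7,3.8,16.2,0,28,0.5,-20.2,24,4,17.2,0,29.8,0.5,-20.6,24.4,4,17.5,0,30.4,0.5,-20.6,24.4,4,17.5,0,30.4,0.5]'
python3 - <<'E'
from h import *
s=get_state(); print(s['t'],np.round(s['qpos'],2),s['contact_force'])
ph=4.9; h=np.array([np.cos(np.radians(ph)),np.sin(np.radians(ph)),0]); lz=(np.array([0,0,1])-h)/2**.5
L=np.array([683,36,100]); G=L+210*lz
Rm=rot(ph,-15); go(G+2*Rm[:,2],Rm,'insp')
R0=R.from_rotvec(s['tcp_rot']).as_matrix()
E
```

```text
t: 9.02
position: [493.6, 21.9, 317.8]
tcp_rot: [3.012, 0.122, -0.806]
contact_force: [-1.2, 0.4, -3.0]
width: 60.1
grasp_force: 43.9
9.0167 [-0.   0.5 -0.2  1.5  0.   1.6 -1.7] [-1.2  0.4 -3. ]
insp [535.6  23.4 246.6] -> cm [7.2 0.2 4.1] deg [-0.  45.  -0.2]
```

```bash
python3 -m handwheel '[0,0,0,0,2,0,0.5,0,0,0,0,6,0,0.5,0.4,0,0.2,0,11,0,0.5,1.2,0,0.6,0,16,0,0.5,2,0,1.1,0,21,0,0.5,2.8,0,1.6,0,26,0,0.5,3.6,0,2.1,0,31,0,0.5,4.4,0,2.5,0,36,0,0.5,5.2,0.1,3,0,40,0,0.5,6,0.1,3.4,0,43,0,0.5,6.6,0.2,3.8,0,44.5,-0.2,0.5,7,0.2,4,0,45,-0.2,0.5,7.2,0.2,4.1,0,45,-0.2,0.5,7.2,0.2,4.1,0,45,-0.2,0.5]'
python3 - <<'E'
from h import *
s=get_state(); print(s['t'],np.round(s['qpos'],2),s['contact_force'])
ph=4.9; h=np.array([np.cos(np.radians(ph)),np.sin(np.radians(ph)),0]); lz=(np.array([0,0,1])-h)/2**.5
L=np.array([683,36,100]); G=L+210*lz; print('foot goal',L+120*lz)
Rm=rot(ph,-15); go(G+2*Rm[:,2],Rm,'insp')
S=capture('side'); cv2.imwrite('pics/s3.png',cv2.resize(S['img'][100:300,120:320,::-1],None,fx=3,fy=3))
T=capture('top')
for c in ['side','top']:
  for q in ['tumbler','lens']: print(c,q,[(np.array(r['location']),round(r['confidence'],2)) for r in place_of(c,q)[:1]])
# predicted silhouette vs mask
f=192/np.tan(np.radians(S['fovy']/2)); Rt=np.c_[np.cross([-h[1],h[0],0],lz),[-h[1],h[0],0],lz]
a=np.linspace(0,2*np.pi,60); ring=np.c_[30*np.cos(a),30*np.sin(a),0*a]
im=S['img'][:,:,::-1].copy()
big=cv2.resize(im[100:300,120:320],None,fx=3,fy=3)
for z in (0,120):
    P=L+120*lz+(ring+[0,0,z])@Rt.T; q=(P-S['pose'][:3,3])@S['pose'][:3,:3]
    uv=np.c_[S['cx']+f*q[:,0]/-q[:,2],S['cy']-f*q[:,1]/-q[:,2]]
    cv2.polylines(big,[np.int32((uv-[120,100])*3+1)],True,(0,0,255),1)
cv2.imwrite('pics/s3b.png',big)
E
```

```text
t: 10.18
position: [535.6, 26.1, 245.9]
tcp_rot: [-3.099, -0.138, -0.407]
contact_force: [-0.0, -0.1, -3.3]
width: 60.0
grasp_force: 44.0
10.1833 [ 0.   0.3 -0.2  2.   0.2  0.6 -1.8] [-0.  -0.1 -3.3]
foot goal [598.5  28.8 184.9]
insp [535.6  23.4 246.6] -> cm [-0.   0.3 -0.1] deg [-0.1  0.   0.2]
side tumbler [(array([594.8,  31. , 183.4]), 0.94)]
side lens [(array([684.3,  37.9, 102. ]), 0.74)]
top tumbler [(array([597.2,  33.8, 184.4]), 0.76)]
top lens [(array([681. ,  35.7, 100.1]), 0.82)]
```

View pics/s3b.png

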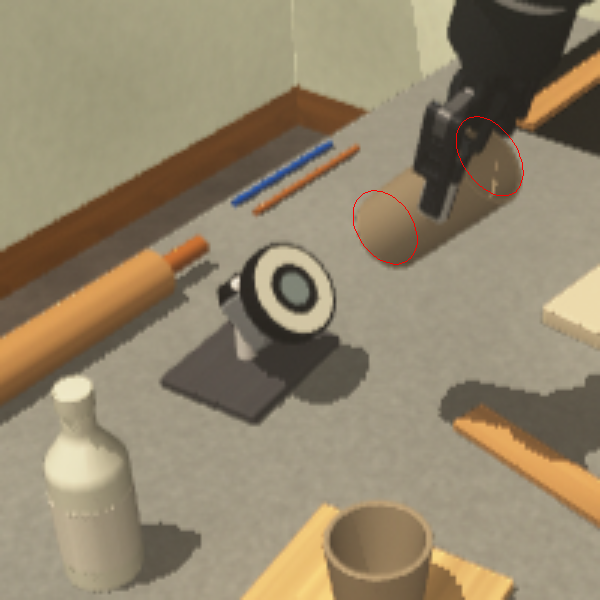

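The predicted foot and mouth rings match the tumbler (foot ring at about (385,228) in the crop), facing the lens squarely. A 3 mm sideways correction, then hold.

```bash
H='see rows'; python3 -m handwheel '[0,0.2,-0.1,0,0,0.2,0.5,0,0.3,-0.1,0,0,0.2,0.5,0,0.3,-0.1,0,0,0.2,0.5,0,0.3,-0.1,0,0,0.2,0.5,0,0.3,-0.1,0,0,0.2,0.5,0,0.3,-0.1,0,0,0.2,0.5,0,0.3,-0.1,0,0,0.2,0.5,0,0.3,-0.1,0,0,0.2,0.5,0,0.3,-0.1,0,0,0.2,0.5,0,0.3,-0.1,0,0,0.2,0.5,0,0.3,-0.1,0,0,0.2,0.5,0,0.3,-0.1,0,0,0.2,0.5,0,0.3,-0.1,0,0,0.2,0.5,0,0.3,-0.1,0,0,0.2,0.5,0,0.3,-0.1,0,0,0.2,0.5,0,0.3,-0.1,0,0,0.2,0.5,0,0.3,-0.1,0,0,0.2,0.5,0,0.3,-0.1,0,0,0.2,0.5]'
python3 -m handwheel '[0,0,0,0,0,0,0.5,0,0,0,0,0,0,0.5,0,0,0,0,0,0,0.5,0,0,0,0,0,0,0.5,0,0,0,0,0,0,0.5,0,0,0,0,0,0,0.5,0,0,0,0,0,0,0.5,0,0,0,0,0,0,0.5,0,0,0,0,0,0,0.5,0,0,0,0,0,0,0.5,0,0,0,0,0,0,0.5,0,0,0,0,0,0,0.5,0,0,0,0,0,0,0.5,0,0,0,0,0,0,0.5,0,0,0,0,0,0,0.5,0,0,0,0,0,0,0.5,0,0,0,0,0,0,0.5,0,0,0,0,0,0,0.5]'
python3 - <<'E'
from h import *
s=get_state(); print(s['t'])
capture('top');capture('side')
for c in ['side','top']: print([np.array(r['location']) for r in place_of(c,'tumbler')[:1]])
go([495,23,325],rot(4.9,30),'level')
E
```

```text
t: 11.98
position: [535.6, 22.2, 247.3]
tcp_rot: [-3.099, -0.131, -0.41]
contact_force: [-0.1, 1.2, -2.6]
width: 60.1
grasp_force: 44.0
t: 13.48
position: [535.6, 22.2, 247.3]
tcp_rot: [-3.099, -0.131, -0.41]
contact_force: [-0.0, 0.1, -2.4]
width: 59.9
grasp_force: 44.0
13.4833
[array([ 477.2, -282.9,   -0.8])]
[array([596.6,  29.9, 187.4])]
level [495  23 325] -> cm [-1.9 -0.4 -8.6] deg [ -0.1 -45.1  -0. ]
```

```bash
python3 -m handwheel '[-0.1,0,-0.5,0,-1,0,0.5,-0.3,0,-1.5,0,-4,0,0.5,-0.6,-0.1,-2.7,0,-9,0,0.5,-0.8,-0.1,-3.8,0,-14,0,0.5,-1,-0.2,-4.8,0,-19,0,0.5,-1.2,-0.2,-5.8,0,-24,0,0.5,-1.4,-0.3,-6.6,0,-29,0,0.5,-1.6,-0.3,-7.4,0,-34,0,0.5,-1.8,-0.4,-8,0,-39,0,0.5,-1.9,-0.4,-8.4,-0.1,-43,0,0.5,-1.9,-0.4,-8.6,-0.1,-44.7,0,0.5,-1.9,-0.4,-8.6,-0.1,-45.1,0,0.5,-1.9,-0.4,-8.6,-0.1,-45.1,0,0.5]'
python3 - <<'E'
from h import *
s=get_state(); print(s['t'],np.round(s['qpos'],2))
c=capture('top')
P=ray(c,[[316,210],[416,215],[413,276],[314,271]],20)[:,:2]; print(P,P.mean(0))
e=P[0]-P[1]; print('yaw',np.degrees(np.arctan2(-e[0],e[1])))
ctr=(P.mean(0)+[477,-285])/2; u=e/np.linalg.norm(e); F=ctr+65*u; print('free centre',F)
capture('side'); print([np.array(r['location']) for n in('top','side') for r in place_of(n,'bowl')[:1]])
Rm=rot(-25,30); go(np.r_[F,20+90+80]+2*Rm[:,2],Rm,'above')
E
```

```text
t: 14.77
position: [495.0, 22.7, 324.9]
tcp_rot: [3.011, 0.128, -0.807]
contact_force: [-0.3, -0.3, -2.6]
width: 59.8
grasp_force: 44.0
14.7667 [-0.   0.5 -0.2  1.5  0.   1.7 -1.7]
[[ 557.2 -161. ]
 [ 543.3 -421.5]
 [ 386.3 -405.5]
 [ 399.6 -152.6]] [ 471.6 -285.2]
yaw -3.0440614504435035
free centre [ 477.7 -220.2]
[array([ 485.4, -354.8,   20.1]), array([ 492.5, -353.3,   21.1])]
above [ 476.8 -219.7  188.3] -> cm [ 3.5 24.  13.8] deg [14.9 -0.1 25.9]
```

```bash
python3 -m handwheel '[0.2,1.2,0.7,0.7,0,1.3,0.5,0.5,3.4,2,2.1,0,3.7,0.5,0.8,5.8,3.3,3.6,0,6.2,0.5,1.2,8.2,4.7,5.1,0,8.9,0.5,1.5,10.6,6.1,6.6,0,11.4,0.5,1.9,13,7.5,8.1,0,14,0.5,2.2,15.4,8.9,9.6,0,16.6,0.5,2.6,17.8,10.2,11,0,19.2,0.5,2.9,20.2,11.6,12.5,0,21.8,0.5,3.3,22.4,12.9,13.9,0,24.2,0.5,3.4,23.6,13.6,14.7,-0.1,25.5,0.5,3.5,24,13.8,14.9,-0.1,25.9,0.5,3.5,24,13.8,14.9,-0.1,25.9,0.5,3.5,24,13.8,14.9,-0.1,25.9,0.5]'
python3 - <<'E'
from h import *
s=get_state(); print(s['t'],np.round(s['qpos'],2))
S=capture('side');T=capture('top')
print([(n,np.array(r['location'])) for n in('top','side') for r in place_of(n,'tumbler')[:1]])
F=np.array([477.7,-220.2]);Rm=rot(-25,30); go(np.r_[F,20+90+15]+2*Rm[:,2],Rm,'15 above'); go(np.r_[F,20+90]+2*Rm[:,2],Rm,'down')
f=192/np.tan(np.radians(S['fovy']/2)); a=np.linspace(0,2*np.pi,60)
big=cv2.resize(S['img'][60:260,250:450,::-1],None,fx=3,fy=3); foot=s['position']-2*Rm[:,2]-[0,0,90]; print('foot',foot)
for z in (0,120):
    P=foot+np.c_[30*np.cos(a),30*np.sin(a),0*a+z]; q=(P-S['pose'][:3,3])@S['pose'][:3,:3]
    uv=np.c_[S['cx']+f*q[:,0]/-q[:,2],S['cy']-f*q[:,1]/-q[:,2]]
    cv2.polylines(big,[np.int32((uv-[250,60])*3+1)],True,(0,0,255),1)
cv2.imwrite('pics/s4.png',big)
E
```

```text
t: 16.13
position: [476.8, -219.0, 188.9]
tcp_rot: [-2.862, 0.633, 0.769]
contact_force: [-0.0, 1.0, -3.2]
width: 60.5
grasp_force: 44.0
16.1333 [ 0.4  0.7 -0.   1.5 -0.   1.4 -1.7]
[('top', array([ 476.9, -215.6,  100.1])), ('side', array([ 472.9, -218. ,  103.9]))]
15 above [ 476.8 -219.8  123.3] -> cm [3.3 0.1 5.7] deg [0.1 0.1 0.1]
down [ 476.8 -219.8  108.3] -> cm [4.1 0.1 7. ] deg [0.1 0.1 0.1]
foot [ 477.7 -219.4  100.6]
```

View pics/s4.png

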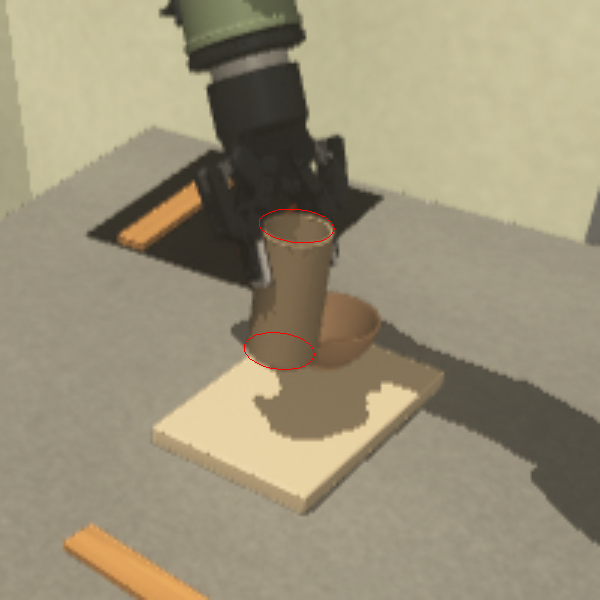

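The tumbler hangs level above the free half, foot at about (285,348) in the crop and within a couple of pixels of the prediction. The bowl is clear behind it.

```bash
python3 -m handwheel '[0.3,0,0.5,0,0,0,0.5,0.9,0,1.6,0,0,0,0.5,1.6,0,2.8,0,0,0,0.5,2.3,0.1,4,0.1,0.1,0.1,0.5,2.9,0.1,5,0.1,0.1,0.1,0.5,3.3,0.1,5.7,0.1,0.1,0.1,0.5,3.55,0.1,6.15,0.1,0.1,0.1,0.5,3.7,0.1,6.4,0.1,0.1,0.1,0.5,3.7,0.1,6.4,0.1,0.1,0.1,0.5,3.7,0.1,6.4,0.1,0.1,0.1,0.5]'
python3 -m handwheel '[0.05,0,0.09,0,0,0,0.5,0.1,0,0.17,0,0,0,0.5,0.15,0,0.26,0,0,0,0.5,0.2,0,0.35,0,0,0,0.5,0.2,0,0.35,0,0,0,0.5,0.2,0,0.35,0,0,0,0.5]'
```

```text
t: 17.17
position: [476.1, -220.8, 114.8]
tcp_rot: [-2.861, 0.638, 0.767]
contact_force: [-0.5, 0.3, -2.5]
width: 59.6
grasp_force: 44.0
t: 17.67
position: [475.8, -220.8, 110.5]
tcp_rot: [-2.86, 0.638, 0.767]
contact_force: [0.9, -0.1, -2.6]
width: 59.9
grasp_force: 44.0
```

```bash
python3 -m handwheel '[0.03,0,0.05,0,0,0,0.5,0.05,0,0.09,0,0,0,0.5,0.05,0,0.09,0,0,0,0.5,0.05,0,0.09,0,0,0,0.5]'
python3 -m handwheel '[0.03,0,0.05,0,0,0,0.5,0.05,0,0.09,0,0,0,0.5,0.05,0,0.09,0,0,0,0.5,0.05,0,0.09,0,0,0,0.5]'
```

```text
t: 18.0
position: [475.8, -220.8, 109.5]
tcp_rot: [-2.86, 0.639, 0.767]
contact_force: [0.4, 0.3, -2.6]
width: 59.8
grasp_force: 44.0
t: 18.33
position: [475.8, -220.8, 108.6]
tcp_rot: [-2.861, 0.638, 0.767]
contact_force: [-0.1, -0.9, 2.2]
width: 60.2
grasp_force: 44.3
```

```bash
python3 -m handwheel '[0.03,0,0.05,0,0,0,0.5,0.05,0,0.09,0,0,0,0.5,0.05,0,0.09,0,0,0,0.5,0.05,0,0.09,0,0,0,0.5]'
```

```text
t: 18.67
position: [475.9, -220.9, 108.5]
tcp_rot: [-2.861, 0.639, 0.767]
contact_force: [-1.1, -1.6, 17.3]
width: 60.2
grasp_force: 45.0
```

Contact at the expected height. Backing off the preload a little, then opening slowly.

```bash
python3 -m handwheel '[-0.03,0,-0.05,0,0,0,0.5,-0.03,0,-0.05,0,0,0,0.5,-0.03,0,-0.05,0,0,0,0.4,-0.03,0,-0.05,0,0,0,0.35,-0.03,0,-0.05,0,0,0,0.3,-0.03,0,-0.05,0,0,0,0.25,-0.03,0,-0.05,0,0,0,0.2,-0.03,0,-0.05,0,0,0,0.1,-0.03,0,-0.05,0,0,0,0,-0.03,0,-0.05,0,0,0,0,-0.03,0,-0.05,0,0,0,0,-0.03,0,-0.05,0,0,0,0,-0.03,0,-0.05,0,0,0,0]' 20
python3 - <<'E'
from h import *
s=get_state();w=capture('wrist'); cv2.imwrite('pics/w5.png',w['img'][:,:,::-1]); print(s['contact_force'])
E
```

```text
t: 19.75
position: [475.8, -220.7, 108.0]
tcp_rot: [-2.861, 0.638, 0.767]
contact_force: [0.5, -0.5, 0.0]
width: 85.3
grasp_force: 0.0
[ 0.5 -0.5  0. ]
```

View pics/w5.png

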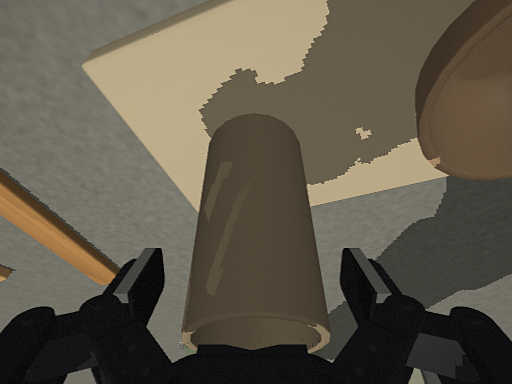

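Released: the tumbler stands upright, centred between open fingers (columns 162 and 342), foot at about (255,130), bowl well clear. Retreating along the tool axis.

```bash
python3 -m handwheel '[0,0,-0.5,0,0,0,0,0,0,-1.5,0,0,0,0,0,0,-3,0,0,0,0,0,0,-5,0,0,0,0,0,0,-7.5,0,0,0,0,0,0,-10,0,0,0,0,0,0,-12,0,0,0,0,0,0,-13,0,0,0,0,0,0,-13,0,0,0,0,0,0,-13,0,0,0,0,0,0,-13,0,0,0,0,0,0,-13,0,0,0,0]'
python3 - <<'E'
from h import *
S=capture('side');T=capture('top'); cv2.imwrite('pics/s6.png',S['img'][:,:,::-1])
for q in ['tumbler','low_cup','bowl','bottle','batten']: print(q,[(n,np.array(r['location'])) for n in('top','side') for r in place_of(n,q)[:1]])
E
```

```text
t: 20.8
position: [534.0, -248.0, 219.7]
tcp_rot: [-2.86, 0.638, 0.77]
contact_force: [-0.2, 0.9, 0.4]
width: 85.2
grasp_force: 0.0
tumbler [('top', array([ 476.6, -216.3,   22.4])), ('side', array([ 473.8, -221.4,   19.9]))]
low_cup [('top', array([472.1, 206.2,  15.5])), ('side', array([476. , 208.2,  11.3]))]
bowl [('top', array([ 484.3, -351.7,   21.9])), ('side', array([ 491.4, -354.1,   20.7]))]
bottle [('top', array([668.9, 284. ,   2.8])), ('side', array([668. , 277.5,   2.1]))]
batten [('top', array([450.3,  12.4,  -2. ])), ('side', array([443.5,  15. ,   3.4]))]
```

View pics/s6.png

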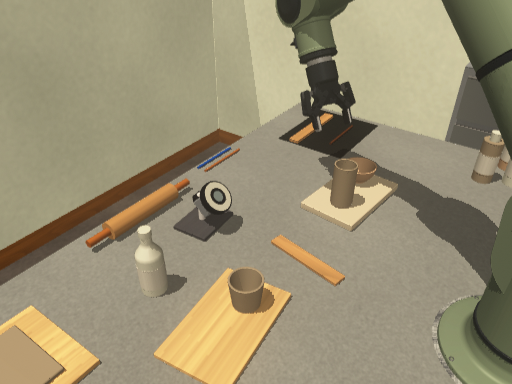

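The tumbler stands upright on the shelf at (343,185), beside the bowl at (363,170). Everything else is in place and the gripper is clear.

```bash
python3 -c "from station import *; print(sign_off())"
```

```text
the job is handed in; nothing more can be done
None
```

The job is done and handed in at about 21 s: the tumbler's foot was held squarely about 120 mm in front of the lens for about 3 s, then the tumbler was brought level and set down upright on the free half of the kiln shelf, clear of the bowl, with the low cup, bowl, bottle and batten left as they were.

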